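# Open the stretcher-frame clamp

### The arm

A 7-joint arm with a two-finger parallel gripper is mounted at the origin on the work surface. World frame = base frame: x ahead of the robot, y to its left, z up, the work surface at z = 0. Lengths are in m, angles in rad, forces in N, time in s.
With the tool pointing down it reaches from about 0.4 to 0.9 m from the base axis. Payload 5.5 kg.
Tool frame: the origin (TCP) lies on the centre line of the jaws, within the pads' length; the fingertips stand 8 mm ahead of it and the grasp point (between the pads) lies 11 mm behind it (arm.finger_overhang is the distance from the TCP to the fingertips, in m); z points along the fingers, y is the line along which they close (so a half turn about z gives the same grasp; the last joint's range is limited). The gripper opens to 92 mm and grips with 3 to 60 N. Pads are 19 mm wide; open, the fingers measure 130 mm over their backs; the gripper's body (75 mm by 190 mm) begins 47 mm behind the grasp point.
Start: joints at [1.432, 0.501, -0.427, 1.55, 0.221, 1.138, -0.21], TCP at [0.254, -0.598, 0.235] pointing down, gripper open.
Joint ranges: [-2.88, 2.88], [-0.31, 2.03], [-1.54, 1.56], [0.2, 2.42], [-1.41, 4.55], [0.19, 2.02], [-2.57, 2.57]. Speed limits (rad/s): [2.57, 2.57, 3.14, 3.14, 3.14, 3.14, 3.14].

### API

Orientations are given as a unit quaternion [w, x, y, z].
In Python, from rig import arm, effector, kinematics, optics, workorder, monitor gives the robot as it stands. Calls block until the motion is done:
- arm.move_to(position, orientation): joint-space move of the TCP to a pose.
- arm.move_l(position, ori=None, velocity=0.15): straight line of the TCP; ori=None keeps the orientation; velocity is the mean speed in m/s.
- arm.movej(angles): joint-space move.
- effector.grip(opening): opening from 0.0 (shut) to 1.0 (fully open); the grip force is fixed at half the most; returns when the fingers have stopped.
- arm.wait(seconds).
- kinematics.ik(position, orientation): joint angles nearest the present ones, or None.
- optics.snapshot(name): name is "side" or "top"; returns a dict with "color" (400x640x3 uint8, blue, green, red), "intrinsics" (3x3 intrinsics, pixels), "k1" (the pictures are not rectified: a ray, as slopes to the right and down, at radius r is drawn at 1 + k1 r^2 times it, then the intrinsics apply), "world_from_camera" (4x4, takes a point from camera to world coordinates). Camera axes: x right, y up, looking along -z (the intrinsics and any distortion apply to the point x, -y, -z); pixel columns grow to the right and rows downward; lengths in m; the calibration is good to about 2 mm. A picture is of the moment at which its call begins. There is no depth.
A pose or a line that the arm cannot do raises arm.IKError and nothing moves.
- workorder.close_job(): hands the job in; it is judged then, once.
Readings, each from a call of its own:
- monitor.get_time(): time.
- monitor.get_q(): joint angles.
- monitor.get_joint_vel(): joint speeds.
- monitor.get_joint_efforts(): joint torques, N m.
- monitor.get_ee_pos(): TCP position.
- monitor.get_tcp_rot(): TCP orientation.
- monitor.get_force(): force on the tool from outside, world axes, zero at the start.
- monitor.get_moment(): the same for the moment, N m.
- monitor.get_grip_width(): opening from 0.0 (shut) to 1.0 (fully open).
- monitor.get_finger_force(): force on a finger pad.
Only numpy, scipy, OpenCV 4.12 (cv2) and the standard library are available. Lean on these libraries where they do the work, as an engineer would, in place of code of your own. Each camera call takes 0.05 s, during which the arm holds its last target. There are 200 camera calls.

### The job

The glue on the little wooden frame has set. Free it by opening the bench clamp all the way: with the fingertips press the black ratchet release pad on the sliding jaw right down and, keeping it down, push the jaw back along its bar, away from the frame, until it meets the end stop; then let the pad spring up and move clear. Only press and push: leave the frame, the paint tubes and the jar where they are.

Things in the scene. Friction and masses are not known exactly. Their poses are not given: they have to be found in the camera images.
- clamp: Bench clamp screwed down to the table: plywood board 410 x 160 x 18 mm with a steel bar (30 mm wide, top 30 mm above the table) along its middle. Origin: on the table below the bar. Its x axis runs along the bar from the fixed jaw (x = -191 mm, top 78 mm high) to the end stop: opening moves the sliding jaw towards +x; z is up. The x axis points within 35 degrees of the robot's left (+y).
- end_stop (a point): Top centre of the end stop's inner face: a steel block 20 mm thick, 60 mm wide, top 64 mm above the table, at the clamp's x = 170 mm.
- jaw (a joint): Travel of the sliding jaw along the clamp's x axis, m: 0 = closed up to 4 mm from the frame, 0.150 = fully open, at the end stop; it starts between 0 and 0.055. With the release pad up a ratchet (4 mm teeth) stops it from opening (holds over 80 N; only the last 8 mm have no teeth). With the pad held down it slides with 1 to 3 N and stays where left.
- jaw_face (a point): Top centre of the sliding jaw's clamping face, 77.5 mm above the table. The jaw is a dark steel carriage 94 mm long, 80 mm wide: clamping head 22 mm thick, then a pocket 58 mm long, open at top and both sides, that holds the release pad (floor 43.5 mm above the table), then an upright lug.
- jaw_lug (a point): Top centre of the lug's inner face (towards the head), which a fingertip in the pocket pushes towards the clamp's +x; 84.5 mm above the table. The lug is 14 mm thick, 80 mm wide.
- release (a joint): How far the release pad is pressed, m: 0 = up (ratchet engaged), 0.010 = right down. Sprung: about 5 N to start it, 10 N right down; let go, it springs up and the ratchet engages wherever the jaw is. The jaw is free from about 0.005; a proper press is more than 0.006.
- release_top (a point): Centre of the top face of the black ribbed release pad (48 mm along the bar, 46 mm across), 62 mm above the table when up, 52 mm when right down. It rides with the jaw in the middle of the pocket, 29 mm from the head's and the lug's inner faces. A fingertip holding it down can push against the lug.
- frame: Little glued stretcher frame of pale wood, 100 mm along the bar x 150 mm across x 18 mm high, bars 22 mm wide; it lies loose on the clamp against the fixed jaw, its underside 30 mm above the table. Origin: centre of its underside. To be left alone.
- tube_a: Lying aluminium paint tube with white cap, 130 x 30 x 30 mm, loose, long axis x; origin under its middle on the table. To be left alone.
- tube_b: Lying aluminium paint tube with black cap, 110 x 26 x 26 mm, loose, long axis x; origin under its middle on the table. To be left alone.
- jar: Closed round jar, 56 mm across, 62 mm high, loose; origin at the centre of its underside. To be left alone.

How it is judged:
On the way, in this order (a step that is already met when the one before it is completed fails the run):
1. the release pad is pressed properly (more than 6 mm) with the jaw not yet pushed back (joint below 0.06) (value of joint release above 0.006 m and value of joint jaw below 0.06 m), for 0.1 s.
2. the jaw has come fully back to the end stop (within 4 mm) (value of joint jaw above 0.146 m), for 0.1 s.
At the end, for the whole second after the job is handed in: The sliding jaw stands within 4 mm of its fully open place (joint above 0.146), the release pad has sprung up (within 1.5 mm), the frame lies within 10 mm of where it was and the tubes and jar within 20 mm (value of joint jaw above 0.146 m and value of joint release below 0.0015 m and distance of frame from where it was at the start of the episode below 0.01 m and linear speed of frame below 0.02 m/s and distance of each of tube_a, tube_b, jar from where it was at the start of the episode below 0.02 m); the robot touches nothing.
It fails at once if the frame is shifted by more than 10 mm, lifted or carried (distance of frame from where it was at the start of the episode above 0.01 m).
It fails at once if a bystander is shifted by more than 20 mm, lifted or carried (distance of any of tube_a, tube_b, jar from where it was at the start of the episode above 0.02 m).
It also fails if it takes over 38 s, if anything falls off the work surface, if the arm or the gripper's body presses on something with over 40 N, if the wrist force passes 120 N, or if a joint passes its speed limit or range.

## Working session

There is one attempt and no reset: what is moved stays moved. The work goes in short steps, each a Python script; the robot and the scene stay as the last script left them, time stands still between calls to the robot, and variables do not carry over. Pictures are saved under pics/ and viewed, at most 10 in all, crops included, and the job is handed in when it is done.

```bash
ls; mkdir -p pics; python3 - <<'E'
from rig import arm,optics,monitor
import cv2,numpy as np
for n in("top","side"):
    s=optics.snapshot(n); cv2.imwrite(f"pics/{n}0.png",s["color"]); np.save(f"{n}0.npy",s,allow_pickle=True)
    print(n,s["intrinsics"],s["k1"],np.round(s["world_from_camera"],4))
print(monitor.get_time(),arm.finger_overhang,monitor.get_tcp_rot())
E
```

```text
pics
top [[498.87450072   0.         322.41866312]
 [  0.         498.87450072 195.36272656]
 [  0.           0.           1.        ]] -0.05861603401816546 [[ 0.0135  0.9853 -0.1704  0.4828]
 [-0.9999  0.0147  0.006  -0.0174]
 [ 0.0085  0.1703  0.9853  0.8603]
 [ 0.      0.      0.      1.    ]]
side [[400.31511588   0.         325.52707254]
 [  0.         400.31511588 199.16760402]
 [  0.           0.           1.        ]] -0.06759543410084516 [[ 0.7522  0.414  -0.5127  0.2466]
 [-0.6589  0.4648 -0.5914 -0.4419]
 [-0.0065  0.7826  0.6225  0.5185]
 [ 0.      0.      0.      1.    ]]
0.1 0.008 [-8.32731864e-04  9.79877642e-01  1.99597336e-01 -1.30772840e-04]
```

View pics/top0.png

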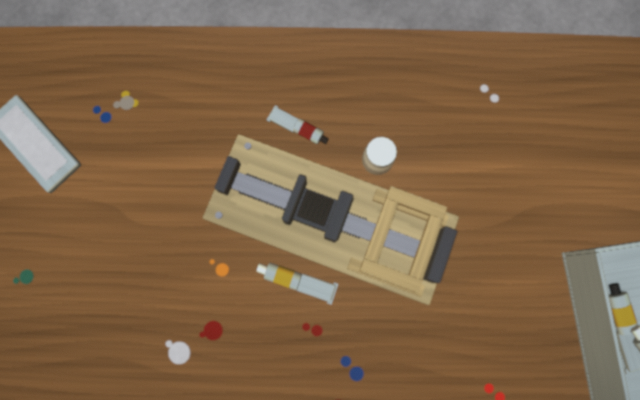

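View pics/side0.png

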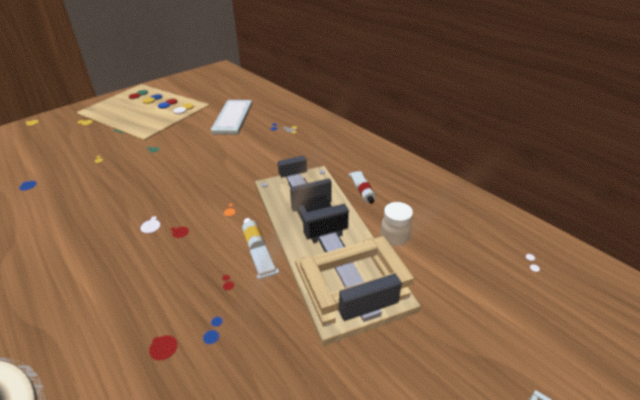

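The top view shows the end stop at (228,175), the lug at (295,199), the pad at (317,208), the head at (340,216) and the fixed jaw at (441,254). The tubes lie at (300,283) and (298,125), the jar at (381,153). The side view agrees.

```bash
cat > h.py <<'E'
import cv2,numpy as np
from rig import optics
def ray(s,uv,z):
    K=s["intrinsics"];k=s["k1"];T=s["world_from_camera"]
    p=cv2.undistortPoints(np.array(uv,float).reshape(-1,1,2),K,np.array([k,0,0,0,0.]))[:,0]
    d=np.c_[p[:,0],-p[:,1],-np.ones(len(p))]@T[:3,:3].T; o=T[:3,3]
    return o+d*((z-o[2])/d[:,2])[:,None]
def proj(s,P):
    T=s["world_from_camera"]; c=(np.atleast_2d(P)-T[:3,3])@T[:3,:3]
    x=np.c_[c[:,0],-c[:,1]]/-c[:,2:]; x=x*(1+s["k1"]*(x**2).sum(1,keepdims=True))
    return x*s["intrinsics"][0,0]+s["intrinsics"][:2,2]
E
python3 - <<'E'
from h import *
s=np.load("top0.npy",allow_pickle=True).item(); im=s["color"]
hsv=cv2.cvtColor(im,cv2.COLOR_BGR2HSV)
m=((hsv[...,2]<85)&(hsv[...,1]<110)).astype(np.uint8)*255
m[:100]=0;m[:,:200]=0;m[:,480:]=0
cs,_=cv2.findContours(m,cv2.RETR_EXTERNAL,cv2.CHAIN_APPROX_NONE)
for c in cs:
    if cv2.contourArea(c)>80:
        r=cv2.minAreaRect(c);print("dark",cv2.contourArea(c),np.round(cv2.boxPoints(r),1).tolist())
# board: pale
b=((hsv[...,0]>14)&(hsv[...,0]<28)&(hsv[...,2]>125)).astype(np.uint8)*255
b[:,:200]=0;b[:,480:]=0
cs,_=cv2.findContours(b|m,cv2.RETR_EXTERNAL,cv2.CHAIN_APPROX_NONE)
c=max(cs,key=cv2.contourArea);print("board",np.round(cv2.boxPoints(cv2.minAreaRect(c)),1).tolist())
cor=ray(s,[(238,135),(205,217),(430,303),(457,213)],.018);print(cor.round(4))
big=cv2.resize(im[125:310,195:465],None,fx=2.9,fy=2.9,interpolation=cv2.INTER_CUBIC)
cv2.imwrite("pics/crop.png",big)
E
```

```text
dark 824.5 [[423.5, 278.5], [441.20001220703125, 225.39999389648438], [456.5, 230.5], [438.79998779296875, 283.6000061035156]]
dark 2164.5 [[280.3999938964844, 220.8000030517578], [298.6000061035156, 174.3000030517578], [354.6000061035156, 196.10000610351562], [336.3999938964844, 242.6999969482422]]
dark 460.0 [[213.89999389648438, 188.89999389648438], [227.60000610351562, 155.89999389648438], [241.1999969482422, 161.60000610351562], [227.39999389648438, 194.5]]
board [[200.0, 134.0], [479.0, 134.0], [479.0, 328.0], [200.0, 328.0]]
[[ 0.7336  0.1268  0.018 ]
 [ 0.5881  0.1769  0.018 ]
 [ 0.4495 -0.204   0.018 ]
 [ 0.6013 -0.2537  0.018 ]]
```

View pics/crop.png

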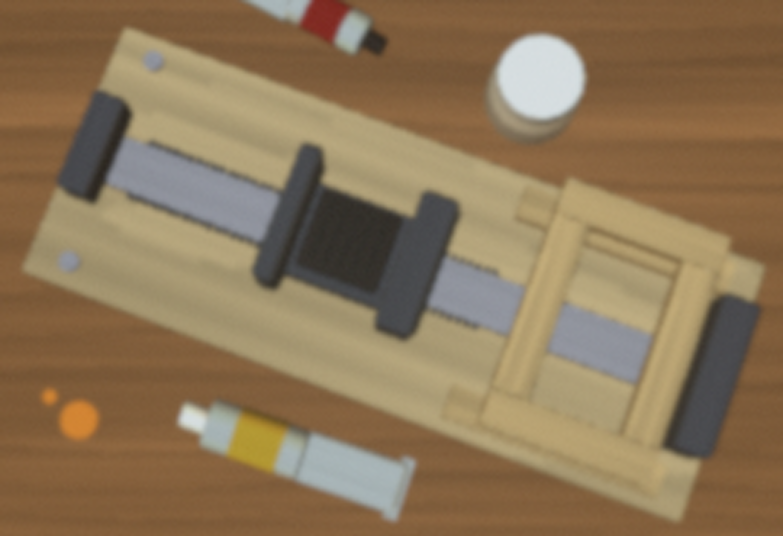

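The crop shows the board corners at crop px (127,28), (24,268), (683,520) and (765,264). The pad is at (354,240), the lug top at (289,215), the head top at (418,265) and the end stop at (95,146). Next I cast these onto their heights.

```bash
python3 - <<'E'
from h import *
from rig import kinematics,monitor
from scipy.spatial.transform import Rotation as R
s=np.load("top0.npy",allow_pickle=True).item(); s2=np.load("side0.npy",allow_pickle=True).item()
c=lambda *p:np.array(p,float)/2.9+[195-.33,125-.33]
B=ray(s,c((127,28),(24,268),(683,520),(765,264)),.018)
u=(B[0]+B[1]-B[2]-B[3])[:2];u/=np.linalg.norm(u);yaw=np.arctan2(u[1],u[0])
u2=(B[0]-B[3])[:2];u3=(B[1]-B[2])[:2];print("yaw",yaw,np.arctan2(u2[1],u2[0]),np.arctan2(u3[1],u3[0]))
o=B.mean(0)[:2]; v=np.array([-u[1],u[0]])
def loc(P): d=P[:,:2]-o; return np.c_[d@u,d@v].round(4)
print("origin",o,loc(B))
for n,p,z in [("pad",[(328,187),(412,218),(378,293),(297,262)],.062),("lugtop",[(305,145),(322,150),(275,286),(256,278)],.0845),
  ("head",[(425,193),(458,205),(410,337),(377,325)],.0775),("stop",[(97,92),(130,106),(94,200),(60,187)],.064),("fixed",[(728,296),(760,305),(708,457),(670,447)],.078)]:
    P=ray(s,c(*p),z);print(n,loc(P).tolist(),loc(P).mean(0),P.mean(0).round(4))
    if n=="pad":print("side px of pad",proj(s2,P.mean(0)))
    if n=="lugtop":print("side px lugtop corners",proj(s2,P).round(0).tolist())
for off in(0,np.pi):
    q=(R.from_euler('z',yaw+off)*R.from_euler('x',np.pi)).as_quat(scalar_first=True)
    for t in(-.02,.2):
        print(off,t,q.round(3),kinematics.ik([*(o+u*t),.1],q))
E
```

```text
yaw 1.2226208828229415 1.22367375594823 1.2215757977440067
origin [ 0.59181786 -0.03848149] [[ 0.2034 -0.0783]
 [ 0.2044  0.0783]
 [-0.2049  0.0788]
 [-0.2029 -0.0788]]
pad [[0.051, -0.0229], [0.0008, -0.0232], [0.0037, 0.023], [0.052, 0.0228]] [ 2.6875e-02 -7.5000e-05] [ 0.6011 -0.0132  0.062 ]
side px of pad [[318.38580718 205.42622462]]
lugtop [[0.0693, -0.0366], [0.0596, -0.0373], [0.0564, 0.0416], [0.0675, 0.0412]] [0.0632   0.002225] [0.6113 0.0217 0.0845]
side px lugtop corners [[329.0, 178.0], [331.0, 181.0], [291.0, 191.0], [289.0, 188.0]]
head [[-0.0014, -0.0362], [-0.0206, -0.0363], [-0.0213, 0.0409], [-0.0023, 0.0412]] [-0.0114  0.0024] [ 0.5857 -0.0484  0.0775]
stop [[0.1929, -0.0272], [0.1723, -0.0263], [0.1706, 0.0308], [0.1913, 0.0307]] [0.181775 0.002   ] [0.652 0.133 0.064]
fixed [[-0.1761, -0.0414], [-0.1941, -0.0429], [-0.1935, 0.0448], [-0.1725, 0.047]] [-0.18405   0.001875] [ 0.5272 -0.2109  0.078 ]
0 -0.02 [0.    0.819 0.574 0.   ] [ 0.66968118  0.68279093 -0.84021303  1.80521821  0.62104633  0.9400675
 -0.79142719]
0 0.2 [0.    0.819 0.574 0.   ] [ 0.27027276  0.81232059 -0.81742101  1.56662048  0.65457407  1.05445141
 -1.07283521]
3.141592653589793 -0.02 [-0.    -0.574  0.819  0.   ] [ 0.9051783   0.99054656 -1.30627259  1.79861461  1.03006586  1.22725124
  2.07546379]
3.141592653589793 0.2 [-0.    -0.574  0.819  0.   ] [ 0.47860247  1.10718889 -1.30856833  1.55958588  1.09078756  1.3419622
  1.83090035]
```

```bash
cat >> h.py <<'E'
o=np.array([.59182,-.03848]);yaw=1.2226;u=np.array([np.cos(yaw),np.sin(yaw)]);v=np.array([-u[1],u[0]])
Q=[0,np.cos(yaw/2),np.sin(yaw/2),0]
def W(x,z,y=.001): return [*(o+u*x+v*y),z]
def st(m):
    f=monitor.get_force();p=monitor.get_ee_pos();d=np.array(p[:2])-o
    print(m,"t%.2f"%monitor.get_time(),"x%.4f y%.4f z%.4f"%(d@u,d@v,p[2]),"F u%.1f v%.1f z%.1f"%(f[:2]@u,f[:2]@v,f[2]));return f[:2]@u,f[2]
from rig import arm,effector,monitor
E
python3 - <<'E'
from h import *
effector.grip(0.0)
arm.move_to(W(.037,.2),Q);st("above")
arm.move_l(W(.037,.085),velocity=.12);f0=st("near")
for z in np.arange(.072,.055,-.002):
    arm.move_l(W(.037,z),velocity=.04);f=st("z%.3f"%z)
    if f[1]-f0[1]>18:break
s=optics.snapshot("side");cv2.imwrite("pics/side1.png",cv2.resize(s["color"][130:330,200:460],None,fx=3,fy=3))
E
```

```text
above t3.99 x0.0354 y0.0003 z0.1998 F u-1.0 v0.2 z-0.6
near t5.10 x0.0375 y0.0004 z0.0858 F u-0.4 v0.3 z-0.4
z0.072 t5.58 x0.0369 y0.0012 z0.0717 F u0.2 v0.2 z0.6
z0.070 t5.83 x0.0373 y0.0007 z0.0704 F u-0.3 v0.4 z2.8
z0.068 t6.08 x0.0373 y0.0007 z0.0685 F u-1.0 v1.1 z5.0
z0.066 t6.33 x0.0373 y0.0007 z0.0667 F u-0.0 v2.1 z6.6
z0.064 t6.58 x0.0373 y0.0007 z0.0648 F u-0.6 v2.0 z7.2
z0.062 t6.83 x0.0374 y0.0007 z0.0629 F u-0.7 v1.7 z8.6
z0.060 t7.08 x0.0375 y0.0006 z0.0611 F u-1.6 v1.1 z9.3
z0.058 t7.33 x0.0385 y0.0006 z0.0602 F u0.3 v3.9 z15.6
z0.056 t7.58 x0.0401 y0.0006 z0.0599 F u-0.6 v7.8 z26.7
```

View pics/side1.png

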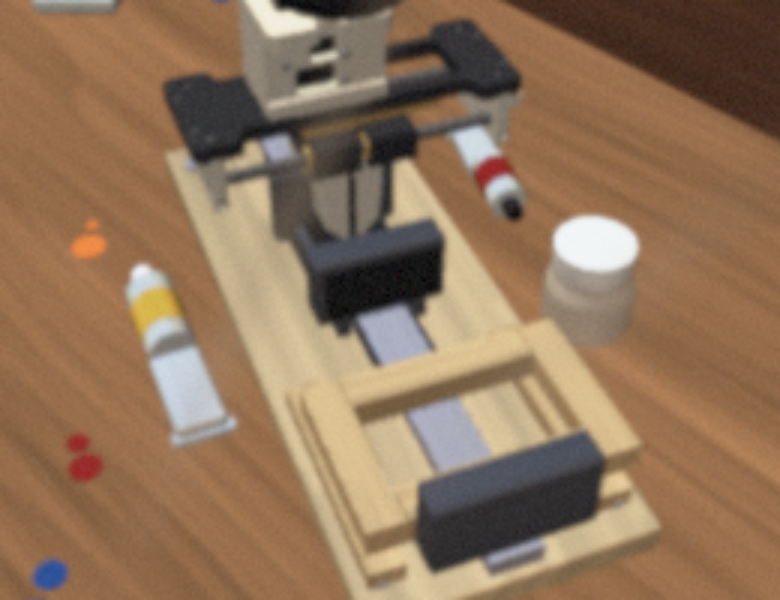

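The fingertips are in the pocket behind the head, the pad is bottomed (TCP z 0.060, force rising sharply), and the frame and tubes are untouched. Now I push.

```bash
python3 - <<'E'
from h import *
arm.move_l(W(.041,.0575),velocity=.03);st("ease")
xs=list(np.arange(.05,.135,.014))+list(np.arange(.138,.162,.003))
for x in xs:
    arm.move_l(W(x,.0575),velocity=.05);f=st("x%.3f"%x)
    if f[0]<-28 or f[1]>45 or f[1]<9:break
s=optics.snapshot("top");cv2.imwrite("pics/top1.png",s["color"])
E
```

```text
ease t7.92 x0.0431 y0.0006 z0.0602 F u-0.0 v4.5 z18.3
x0.050 t8.25 x0.0530 y0.0006 z0.0602 F u1.7 v4.9 z16.4
x0.064 t8.68 x0.0671 y0.0005 z0.0602 F u1.2 v4.1 z15.9
x0.078 t9.12 x0.0811 y0.0005 z0.0602 F u0.4 v4.2 z15.2
x0.092 t9.55 x0.0951 y0.0005 z0.0602 F u0.8 v3.5 z15.3
x0.106 t9.98 x0.1091 y0.0005 z0.0602 F u0.9 v3.3 z14.5
x0.120 t10.42 x0.1231 y0.0005 z0.0602 F u1.2 v3.7 z14.2
x0.134 t10.85 x0.1371 y0.0004 z0.0602 F u2.4 v1.4 z13.5
x0.138 t11.10 x0.1391 y0.0003 z0.0602 F u-2.6 v3.2 z16.3
x0.141 t11.35 x0.1393 y0.0003 z0.0601 F u-8.2 v5.3 z21.4
x0.144 t11.60 x0.1395 y0.0003 z0.0600 F u-13.6 v7.7 z25.5
x0.147 t11.85 x0.1413 y-0.0005 z0.0600 F u-15.3 v6.6 z26.0
x0.150 t12.10 x0.1444 y-0.0014 z0.0600 F u-14.6 v3.4 z24.6
x0.153 t12.35 x0.1475 y-0.0020 z0.0600 F u-14.0 v2.6 z21.8
x0.156 t12.60 x0.1506 y-0.0024 z0.0599 F u-13.5 v1.5 z21.0
x0.159 t12.85 x0.1506 y-0.0025 z0.0599 F u-20.2 v2.3 z26.4
```

View pics/top1.png

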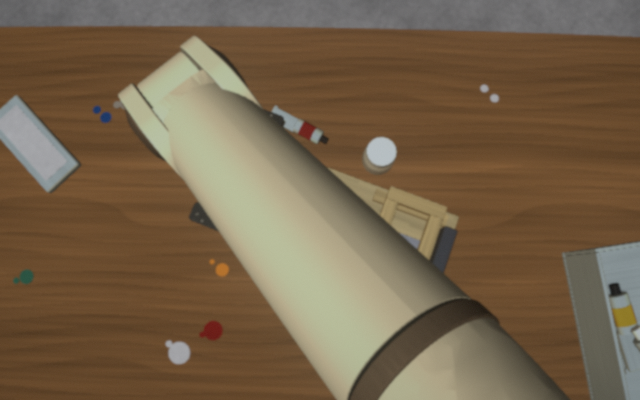

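The arm hides the jaw in this picture. The readings show the jaw rode along by friction and met the stop after about 98 mm. The fingertip then slid on to the lug. I lift clear and check.

```bash
python3 - <<'E'
from h import *
arm.move_l(W(.152,.0575),velocity=.04);st("relax")
arm.move_l(W(.150,.085),velocity=.06);st("up")
arm.move_l(W(.150,.22),velocity=.15);st("clear")
arm.movej([1.432,0.501,-0.427,1.55,0.221,1.138,-0.21]);st("home")
s=optics.snapshot("top");cv2.imwrite("pics/top2.png",s["color"])
E
```

```text
relax t13.22 x0.1503 y-0.0024 z0.0601 F u-5.4 v-0.8 z14.6
up t13.83 x0.1498 y0.0016 z0.0844 F u-0.1 v-0.4 z-0.2
clear t14.88 x0.1494 y0.0014 z0.2188 F u0.2 v-0.4 z-0.4
home t17.71 x-0.6403 y0.1249 z0.2348 F u0.0 v-0.2 z0.3
```

View pics/top2.png

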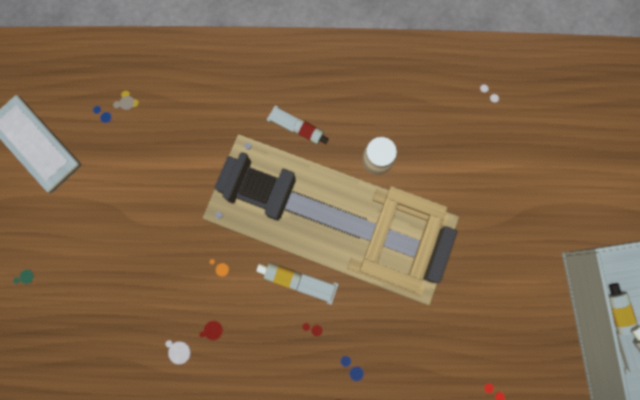

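The lug, now at about (238,178), is against the end stop at (228,175), with the pad at (260,187). The frame, tubes and jar are where they were.

```bash
python3 -c "
from rig import workorder;print(workorder.close_job())"
```

```text
the job is handed in; nothing more can be done
None
```

The clamp is fully open with the jaw against the end stop. The arm is clear, the frame, tubes and jar look unmoved in the last picture, and the job was handed in after about 18 s; no verdict was shown.

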